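Close the shutter and open the laser housing to its stop

ROBOT

A 6-joint arm with a two-finger parallel gripper is mounted at the origin on the work surface. World frame = base frame: x ahead of the robot, y to its left, z up, the work surface at z = 0. Lengths are in m, angles in degrees, forces in N, time in s.
With the tool pointing down it reaches from about 0.325 to 0.775 m from the base axis. Payload 5.5 kg.
Tool frame: the origin (TCP) lies at the centre of the arm's flange, where the gripper is bolted on; the fingertips stand 182 mm ahead of it and the grasp point (between the pads) lies 163 mm ahead of it; z points along the fingers, y is the direction in which the jaws open and shut (so a half turn about z gives the same grasp; the last joint's range is limited). The gripper opens to 88 mm and grips with 3 to 60 N. Pads are 20 mm wide; open, the fingers measure 115 mm over their backs; the gripper's body (75 mm by 178 mm) begins 61 mm behind the grasp point.
Start: joints at [-75.785, 5.22, 70.514, -0, 104.267, -3.249], TCP at [0.18, -0.572, 0.405] pointing down, gripper open.
Joint ranges: [-164.24, 164.24], [-49.07, 125.15], [9.68, 141.18], [-86.29, 266.29], [3.28, 154.24], [-151.56, 151.56]. Speed limits (degrees/s): [147.25, 147.25, 172.46, 180, 180, 180].

INTERFACE

Orientations are given as [roll, pitch, yaw] about the fixed x, y, z axes, in that order (R = Rz(yaw) Ry(pitch) Rx(roll)).
In Python, from station import r gives the robot as it stands. The module is installed in compiled form; this text tells all that it offers. Calls block until the motion is done:
- r.reach(position, orientation): joint-space move of the TCP to a pose.
- r.servo_line(position, rotation=None, speed=0.15): straight line of the TCP; rotation=None keeps the orientation; speed is the mean speed in m/s.
- r.move_joints(angles): joint-space move.
- r.let_go() and r.grab(squeeze=None): open the fingers fully, or close them until they stop; squeeze is the grip in N (None keeps the last).
- r.wait(seconds).
- r.inverse_kinematics(position, orientation): joint angles nearest the present ones, or None.
- r.sense(): the state.
- r.snapshot(name): name is "scene" or "top" or "wrist"; returns a dict with "frame" (480x640x3 uint8, red, green, blue), "fx", "fy", "cx", "cy" (pixels), "dist_coeffs" ([k1, k2, p1, p2, k3] as OpenCV has them; the pictures are not rectified), "R" (3x3) and "t" (3): a world point X has camera coordinates R X + t. Camera axes: x right, y down, z forward; pixel columns grow to the right and rows downward; lengths in m; the calibration is good to about 2 mm. A picture is of the moment at which its call begins. There is no depth.
A pose or a line that the arm cannot do raises r.IKError and nothing moves.
- r.hand_in(): hands the job in, once; it reports no verdict.
The state is a dict: "clock": time; "joints": joint angles; "joint_vel": joint speeds; "joint_torque": joint torques, N m; "tcp_pos": TCP position; "orientation": TCP orientation; "contact_force": force on the tool from outside, world axes, zero at the start; "torque": the same for the moment, N m; "opening": finger opening in m.
Only numpy, scipy, OpenCV 4.12 (cv2) and the standard library are available. Lean on these libraries where they do the work, as an engineer would, in place of code of your own. Each camera call takes 0.05 s, during which the arm holds its last target.

TASK

Get the blue-lidded laser housing ready for inspection: with the lid still shut, first push the red-knobbed beam shutter lever all the way over to its far end. Then raise the lid by its steel handle and swing it back past upright until it meets its stop, gently and without forcing the stop, and leave it standing open resting against the stop. Do not disturb the loose things lying around.

Things in the scene. Friction and masses are not known exactly. Their poses are not given: they have to be found in the camera images.
- housing: aluminium laser housing bolted to the table, an open-topped box (all sizes in mm) 180 (its x) x 220 (its y) x 90 high, walls 5. Origin: under its centre, on the table. Its x axis points from its front (the lid's handle side) to the hinge side, y to its left, z up
- lid_handle (a point): middle of the round steel bar handle on the blue lid (sizes in mm): bar 11 thick, 110 long along the housing's y, 35 above the lid's top face (8 thick posts at its ends), 30 back from the lid's front edge. With the lid shut it is 150 in front of the hinge axis (towards the housing's -x) and 43 above it; it turns with the lid
- lid_hinge (a point): middle of the hinge axis, at the upper edge of the housing's rear wall, 90 mm above the table; the axis runs along the housing's y. The stop: a steel pin on the lid's left side, 55 mm from the axis, meets the rubber pad of a clamped arm that stands at the left end of the hinge, whose setting is not reported
- lid (a joint): angle of the blue lid (180 mm hinge to front edge, 220 wide, 8 thick, 0.25-0.4 kg): 0 shut, 1.57 upright, more leans away. Stiff hinge (0.5 N m): stays where left. Stopped between 1.65 and 2.05 rad, set differently every time, to be felt: past upright a push of about 4 N at 130 mm from the hinge moves it; at the stop it goes no further. The stop bears 60 N at its pad = a push of about 28 N at 130 mm
- shutter_base: grey block of the beam shutter lever (mm), 70 (x) x 50 (y) x 25 high, bolted to the table, with a black tube holder 70 high standing 95 behind it (its +x). Origin: under its centre. Its x axis is the way the lever has to be pushed
- shutter_tip (a point): centre of the red ball, 26 mm across, at the end of the shutter lever. The lever turns about a pivot 22 mm above the table over the block's centre, 80 mm from pivot to ball centre
- shutter (a joint): angle of the shutter lever: 0 leaning 0.5 rad from upright towards the block's -x (shutter open), 1.0 leaning 0.5 rad towards its +x, at the end of its travel (shutter closed). It moves with about 1 N at the ball and stays where it is left
- power_meter: bystander, loose (sizes in mm): black power meter with a small green screen, 110 x 70 x 35; origin under its centre
- mirror_a: bystander, loose (sizes in mm): mirror mount on a post with a round foot, 115 tall, foot 48 across; origin under the foot
- mirror_b: bystander, loose (sizes in mm): second mirror mount like mirror_a
- lens_tube: bystander, loose (sizes in mm): black lens tube lying down, 31 across, 70 long; origin under its centre
- driver: bystander, loose (sizes in mm): orange-handled screwdriver lying down, 160 long
- optic_jar: bystander, loose (sizes in mm): small clear jar, 48 across, 50 tall; origin under its centre
- preamp: bystander, loose (sizes in mm): small blue electronics box, 100 x 80 x 40; origin under its centre
Mind the look-alikes: they are no part of the job. Of the things that look like the shutter_base, the largest one is meant.

How it is judged:
By the outcome, as a careful person would: the job done as asked, in the order asked, and still so for the second after the job is handed in, with the robot touching nothing.
It also fails if it takes over 72 s, if anything falls off the work surface, if the arm or the gripper's body presses on something with over 40 N, if the wrist force passes 120 N, or if a joint passes its speed limit or range.

## Working session

There is one attempt and no reset: what is moved stays moved. The work goes in short steps, each a Python script; the robot and the scene stay as the last script left them, time stands still between calls to the robot, and variables do not carry over. Pictures are saved under pics/ and viewed, and the job is handed in when it is done.

```bash
mkdir -p pics
python3 - <<'E'
from station import r
import cv2,json,numpy as np
s=r.sense();print(s)
for n in("scene","top"):
    c=r.snapshot(n);cv2.imwrite(f"pics/{n}0.png",c["frame"][:,:,::-1])
    np.savez(f"{n}0.npz",**c)
    print({k:c[k] for k in c if k!="frame"})
E
```

```text
{'clock': 0.0, 'joints': array([-7.57862359e+01,  5.26433121e+00,  7.05808524e+01, -1.48703238e-03,
        1.04266201e+02, -3.24602146e+00]), 'joint_vel': array([ 0.03667514,  0.0557969 ,  0.03521168, -0.0046446 , -0.02887802,
       -0.05090199]), 'joint_torque': array([-1.03055838e-03, -4.46461737e+01, -4.06440103e+01,  6.97038299e-02,
        2.95385113e-02, -1.26369646e-04]), 'tcp_pos': array([ 0.1800583 , -0.57241233,  0.40350388]), 'orientation': array([-1.79888712e+02, -4.86743125e-03,  1.74594158e+01]), 'contact_force': array([-0.95990359, -0.61502084,  0.41206892]), 'torque': array([-0.02357863,  0.01409892, -0.06384138]), 'opening': 0.08785142731255131}
{'fx': 471.078211791545, 'fy': 471.078211791545, 'cx': 317.5773852821943, 'cy': 239.30929186117908, 'dist_coeffs': array([0.02944996, 0.        , 0.        , 0.        , 0.        ]), 'R': array([[ 0.52441205,  0.85139042,  0.0112409 ],
       [ 0.72602436, -0.44021801, -0.52829607],
       [-0.44483777,  0.28520599, -0.84898581]]), 't': array([-0.24701964, -0.28283306,  1.42692908])}
{'fx': 509.038449654249, 'fy': 509.038449654249, 'cx': 324.01982080846466, 'cy': 234.20177832244315, 'dist_coeffs': array([0.02271272, 0.        , 0.        , 0.        , 0.        ]), 'R': array([[ 0.01589044, -0.99972595, -0.01719074],
       [-0.9862033 , -0.01283756, -0.16504014],
       [ 0.16477423,  0.01957613, -0.98613702]]), 't': array([0.01963486, 0.44433901, 1.23380137])}
```

View pics/scene0.png

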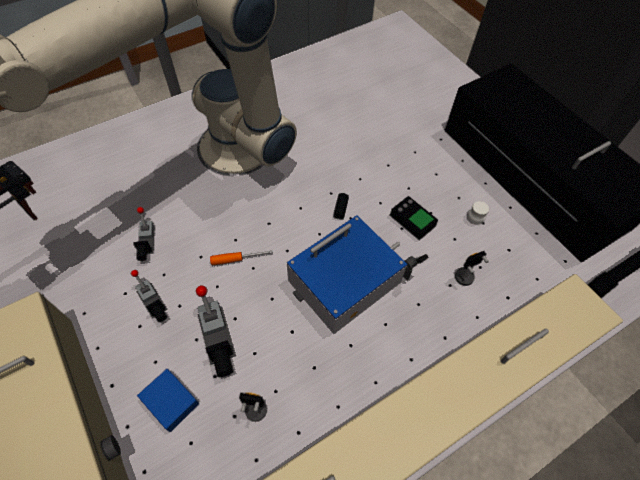

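View pics/top0.png

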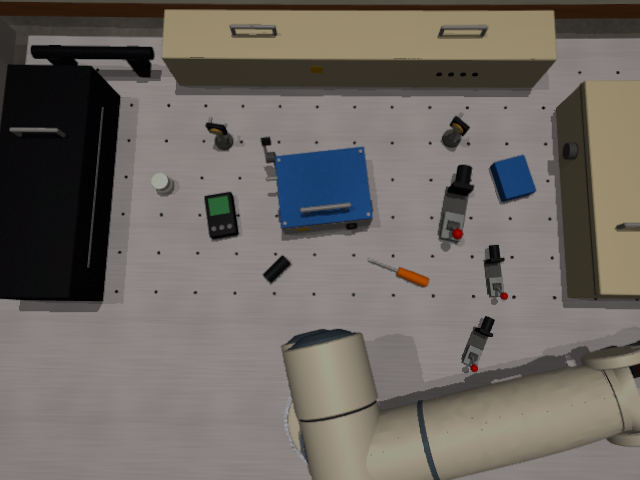

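The scene view shows the blue-lidded housing at about (347,265), with its bar handle at (331,238). The top view shows the same at (323,188) and (325,208), with the stop arm at its left rear, about (268,150).

Things that could be taken for the shutter lever (top view): A at block (453,215), ball (457,234); B at block (494,280), ball (504,296); C at block (477,350), ball (473,368). A is the largest, so I choose A. The preamp at (513,178) is the blue look-alike of the lid, but it has no handle. I'll check this in close crops.

Run:
```python
import cv2,numpy as np
a=cv2.imread("pics/top0.png");b=cv2.imread("pics/scene0.png")
def crop(im,x,y,w,h,s):return cv2.resize(im[y:y+h,x:x+w],None,fx=s,fy=s,interpolation=cv2.INTER_CUBIC)
cv2.imwrite("pics/c1.png",crop(a,400,100,150,150,4) )
cv2.imwrite("pics/c2.png",crop(a,250,125,150,120,5) )
cv2.imwrite("pics/c3.png",crop(b,120,200,150,200,3) )
cv2.imwrite("pics/c4.png",crop(b,270,200,190,140,4) )
```

```text
(no output)
```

View pics/c1.png

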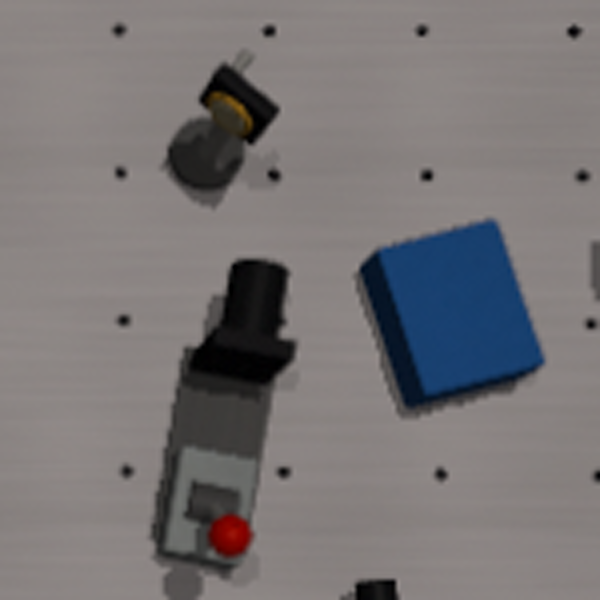

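View pics/c2.png

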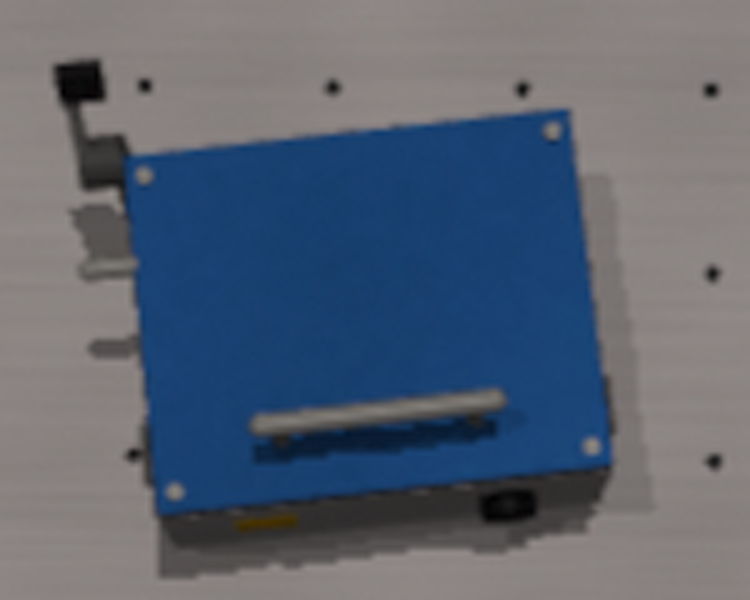

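View pics/c3.png

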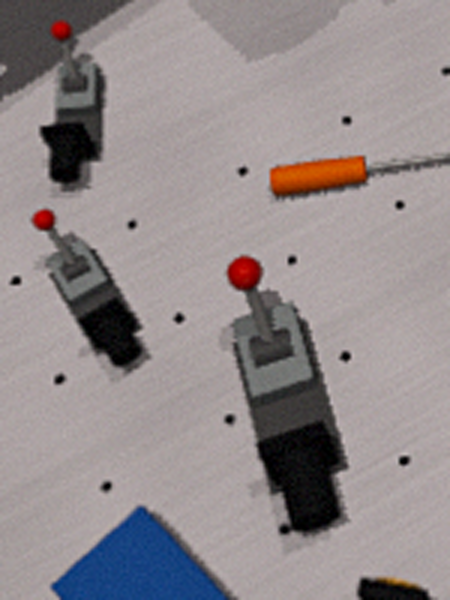

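View pics/c4.png

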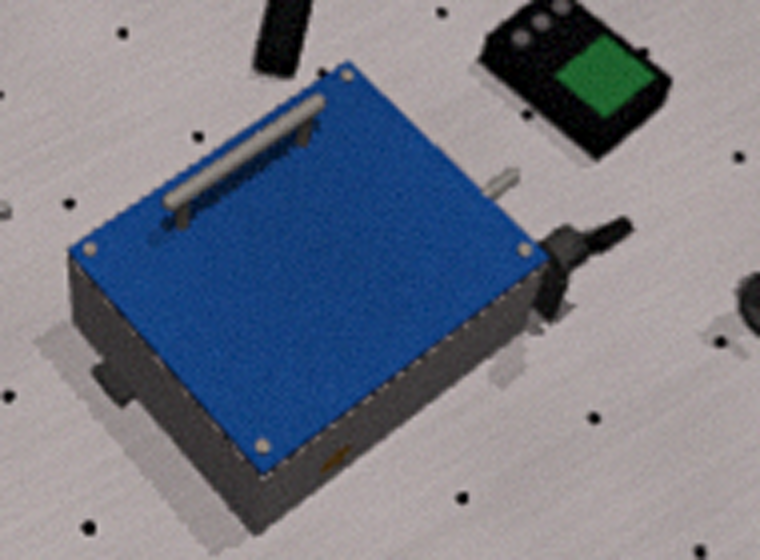

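Crop check: A (c1/c3) is clearly the largest shutter, with its red ball at the end away from its black tube, so the lever is open. The lid is shut, with its handle at c2 (379,411) and the stop arm at the left rear. Next: triangulation and fits.

```bash
cat > h.py <<'E'
import numpy as np,cv2
def load(n):return dict(np.load(n))
def und(c,p):
    K=np.array([[c['fx'],0,c['cx']],[0,c['fy'],c['cy']],[0,0,1]])
    return K,cv2.undistortPoints(np.array([[p]],float),K,c['dist_coeffs'])[0,0]
def ray(c,p):
    _,u=und(c,p);d=c['R'].T@np.array([u[0],u[1],1]);return -c['R'].T@c['t'],d/np.linalg.norm(d)
def atz(c,p,z):
    o,d=ray(c,p);return o+d*(z-o[2])/d[2]
def tri(cs,ps):
    A=np.zeros((3,3));b=np.zeros(3);L=[]
    for c,p in zip(cs,ps):
        o,d=ray(c,p);M=np.eye(3)-np.outer(d,d);A+=M;b+=M@o;L.append((M,o))
    X=np.linalg.solve(A,b);return X,[np.linalg.norm(M@(X-o))for M,o in L]
def proj(c,X):
    K=np.array([[c['fx'],0,c['cx']],[0,c['fy'],c['cy']],[0,0,1]])
    return cv2.projectPoints(np.array(X,float).reshape(-1,3),cv2.Rodrigues(c['R'])[0],c['t'],K,c['dist_coeffs'])[0][:,0]
E
python3 - <<'E'
from h import *
np.set_printoptions(precision=4,suppress=True)
T=load("top0.npz");S=load("scene0.npz")
tp=[(124,158),(569,111),(609,465),(160,515)];sp=[(548,258),(265,472),(70,252),(348,63)]
P=[]
for a,b in zip(tp,sp):
    a=np.array(a)/5+[250,125];b=np.array(b)/4+[270,200]
    print(atz(T,a,.098),atz(S,b,.098),*tri((T,S),(a,b)))
    P.append((atz(T,a,.098)+atz(S,b,.098))/2)
P=np.array(P);print("edges",[np.linalg.norm(P[i]-P[(i+1)%4]) for i in range(4)],P.mean(0))
print("yaws",[np.degrees(np.arctan2(*(v[1::-1])))for v in (P[0]-P[3],P[1]-P[2])],[np.degrees(np.arctan2(*(v[1::-1])))-90 for v in(P[0]-P[1],P[3]-P[2])])
for a,b in (((255,425),(322,102)),((503,397),(170,203)),):
    print("handle",*tri((T,S),(np.array(a)/5+[250,125],np.array(b)/4+[270,200])))
print("ball",*tri((T,S),((457.4,233.6),(201.3,291))))
# block axis: top edges c1
for n,c,sc,o,pts in (("T",T,4,[400,100],[(165,548),(238,565),(258,458),(185,450)]),("S",S,3,[120,200],[(235,330),(298,305),(322,380),(248,405)])):
  for p in pts: print(n,atz(c,np.array(p)/sc+o,.025))
print("holder top T",atz(T,np.array((258,265))/4+[400,100],.05))
# others
for n,p,z in (("mirA",(222,143),0),("mirB",(452,139),0),("driver",(412,277),.01),("drivertip",(370,261),.01),("lens",(277,269),.015),("meter",(221,215),.035),("preamp",(513,178),.04),("jar",(162,184),.03)):print(n,atz(T,p,z))
E
```

```text
[0.6242 0.148  0.098 ] [0.6309 0.1463 0.098 ] [0.6275 0.1498 0.0892] [np.float64(0.0007897936288713921), np.float64(0.0007897936288712538)]
[ 0.6503 -0.0688  0.098 ] [ 0.657  -0.0678  0.098 ] [ 0.6538 -0.0676  0.0904] [np.float64(0.0018724500414943831), np.float64(0.001872450041494361)]
[ 0.4745 -0.0884  0.098 ] [ 0.4822 -0.0909  0.098 ] [ 0.4767 -0.0888  0.0876] [np.float64(0.00044357949994884246), np.float64(0.00044357949994878456)]
[0.4475 0.1252 0.098 ] [0.4551 0.1241 0.098 ] [0.4497 0.1273 0.0887] [np.float64(0.0011972564584724025), np.float64(0.0011972564584724309)]
edges [np.float64(0.21704236417104386), np.float64(0.17662168347643492), np.float64(0.21603707609215236), np.float64(0.1776552664677494)] [0.5527 0.0285 0.098 ]
yaws [np.float64(7.264341440735357), np.float64(6.939510002334435)] [np.float64(6.908658581355937), np.float64(7.181877893138235)]
handle [0.486  0.08   0.1279] [np.float64(0.0012017332097831446), np.float64(0.0012017332097831322)]
handle [ 0.5002 -0.0352  0.1312] [np.float64(0.0015648157138157992), np.float64(0.0015648157138158216)]
ball [ 0.4405 -0.2918  0.0914] [np.float64(0.00011897451876617584), np.float64(0.00011897451876621173)]
T [ 0.4427 -0.2675  0.025 ]
T [ 0.4326 -0.3126  0.025 ]
T [ 0.501 -0.327  0.025]
T [ 0.5056 -0.2814  0.025 ]
S [ 0.4462 -0.3163  0.025 ]
S [ 0.4525 -0.265   0.025 ]
S [ 0.5196 -0.2763  0.025 ]
S [ 0.5083 -0.3331  0.025 ]
holder top T [ 0.6193 -0.324   0.05  ]
mirA [0.6922 0.3016 0.    ]
mirB [ 0.709  -0.3065  0.    ]
driver [ 0.3427 -0.1956  0.01  ]
drivertip [ 0.3815 -0.0905  0.01  ]
lens [0.3574 0.1434 0.015 ]
meter [0.4901 0.2868 0.035 ]
preamp [ 0.5929 -0.4466  0.04  ]
jar [0.5701 0.4432 0.03  ]
```

Everything agrees. The housing centre is about (0.553, 0.0285) with yaw about 7.1°, and lid edges measure 0.217 × 0.177 against 0.220 × 0.180. Handle z comes out at 0.130 against 0.133, and the ball at (0.4405, -0.2918, 0.0914) against an expected z of 0.092. The block's yaw is about -12.2°. Before moving, I'll check reachability of all the stages.

```bash
cat >> h.py <<'E'
from scipy.spatial.transform import Rotation as Ro
HY=np.radians(7.1);HX=np.array([np.cos(HY),np.sin(HY),0]);HYv=np.array([-np.sin(HY),np.cos(HY),0]);Z=np.array([0,0,1.])
HINGE=np.array([0.642,0.0396,0.09])
BY=np.radians(-12.2);BX=np.array([np.cos(BY),np.sin(BY),0]);BYv=np.array([-np.sin(BY),np.cos(BY),0])
BALL0=np.array([0.4405,-0.2918,0.092])
def rpy(a,y):
    a=a/np.linalg.norm(a);x=np.cross(y,a);return Ro.from_matrix(np.c_[x,y,a]).as_euler('xyz',degrees=True)
def handle(th,r=0):
    c,s=np.cos(th),np.sin(th);v=HX*(-.15*c+.043*s)+Z*(.15*s+.043*c)
    return HINGE+v*(1+r/.156)
def hpose(th,phi,r=0):
    a=-HX*np.sin(phi)-Z*np.cos(phi);y=HX*np.cos(phi)-Z*np.sin(phi)
    return handle(th,r)-.163*a, rpy(a,y*YS)
YS=1
def ppose(th,psi,d=.13,gap=0,tip=.182):
    c,s=np.cos(th),np.sin(th);n=-HX*s-Z*c   # underside normal
    p=HINGE+d*(-HX*c+Z*s)+n*gap
    a=HX*np.cos(psi)-Z*np.sin(psi)
    return p-tip*a,rpy(a,HYv*PS)
PS=1
E
python3 - <<'E'
from station import r
import h;from h import *
np.set_printoptions(precision=1,suppress=True,linewidth=150)
f=r.inverse_kinematics
def show(t,p,o):
    q=f(list(p),list(o));print(t,np.round(p,3),o,"->",None if q is None else np.array(q))
for s in(1,-1):
    show("ball",BALL0-BX*.05+Z*(.182-.012),rpy(-Z,BYv*s))
    h.YS=s
    for th,ph in((0,0),(20,20),(40,40),(50,40),(60,45),(60,30),(70,50),(70,30),(90,40)):show(f"h{th},{ph}",*hpose(*np.radians([th,ph])))
    h.PS=s
    for th in(55,90,118):
        for psi in(0,20,40):show(f"p{th},{psi}",*ppose(*np.radians([th,psi])))
E
```

```text
ball [ 0.4 -0.3  0.3] [180.    0.  167.8] -> [ -39.7  -12.1  101.7    0.    90.5 -117.5]
h0,0 [0.5 0.  0.3] [180.    0.   97.1] -> [ -1.5 -11.   97.2   0.   93.8  -8.6]
h20,20 [0.6 0.  0.3] [-160.     0.    97.1] -> [  0.4   9.8  73.7  -2.6 116.4  -7.5]
h40,40 [0.7 0.  0.3] [-140.     0.    97.1] -> [  1.6  32.6  47.5  -5.5 139.7  -8.4]
h50,40 [0.7 0.  0.4] [-140.     0.    97.1] -> [  1.7  37.2  39.8  -5.7 142.8  -8.7]
h60,45 [0.7 0.  0.4] [-135.     0.    97.1] -> [  2.   47.6  25.8  -7.5 151.3 -10.1]
h60,30 [0.7 0.  0.4] [-150.     0.    97.1] -> [  1.6  33.6  40.5  -3.9 135.7  -7.6]
h70,50 [0.8 0.1 0.3] [-130.     0.    97.1] -> None
h70,30 [0.7 0.  0.4] [-150.     0.    97.1] -> [  1.8  39.4  32.   -4.  138.4  -7.6]
h90,40 [0.8 0.1 0.4] [-140.     0.    97.1] -> None
p55,0 [0.4 0.  0.2] [-7.1 90.   0. ] -> None
p55,20 [0.4 0.  0.3] [ 180.    70.  -172.9] -> None
p55,40 [0.4 0.  0.3] [ 180.    50.  -172.9] -> [  -7.   -45.6  125.4   13.7   51.8 -107.7]
p90,0 [0.5 0.  0.2] [-7.1 90.   0. ] -> None
p90,20 [0.5 0.  0.3] [ 180.    70.  -172.9] -> [  -6.3  -40.8  131.1   32.9   23.7 -
[... 963 characters left out ...]
70.    7.1] -> None
p55,40 [0.4 0.  0.3] [180.  -50.    7.1] -> [ -7.  -45.6 125.4  13.7  51.8  72.3]
p90,0 [0.5 0.  0.2] [-172.9  -90.     0. ] -> None
p90,20 [0.5 0.  0.3] [180.  -70.    7.1] -> [ -6.3 -40.8 131.1  32.9  23.7  54.7]
p90,40 [0.5 0.  0.3] [180.  -50.    7.1] -> [ -4.2 -30.8 114.3  11.7  47.7  74.8]
p118,0 [0.5 0.  0.2] [-172.9  -90.     0. ] -> [ -4.8 -19.5 132.  151.1  25.4 -63.5]
p118,20 [0.5 0.  0.3] [180.  -70.    7.1] -> [ -4.2 -26.6 123.8  39.4  16.8  47.9]
p118,40 [0.6 0.  0.3] [180.  -50.    7.1] -> [ -2.6 -19.7 107.8  11.   42.8  75.6]<stdin>:13: UserWarning: Gimbal lock detected. Setting third angle to zero since it is not possible to uniquely determine all angles.
```

All stages are reachable. First the shutter lever: fingers closed, pushed from behind the ball in small steps with the force watched.

```bash
python3 - <<'E'
from station import r
from h import *
np.set_printoptions(precision=4,suppress=True)
o=rpy(-Z,-BYv);up=Z*(.182+.06)
st=lambda s,z=.080: (BALL0-BX*s)*[1,1,0]+Z*(z+.182)
r.grab(10)
r.reach(list(st(.055,.16)),list(o))
r.servo_line(list(st(.055)),speed=.12)
s=r.sense();f0=s['contact_force'];print(s['clock'],s['tcp_pos'],s['opening'],f0)
c=r.snapshot("top");cv2.imwrite("pics/t1.png",c["frame"][:,:,::-1])
E
python3 -c "
import cv2;a=cv2.imread('pics/t1.png');cv2.imwrite('pics/t1c.png',cv2.resize(a[150:300,380:530],None,fx=4,fy=4))"
```

```text
3.6167 [ 0.3869 -0.2804  0.2628] 0.0004134756774664229 [ 0.6154 -0.379   0.0654]
```

View pics/t1c.png

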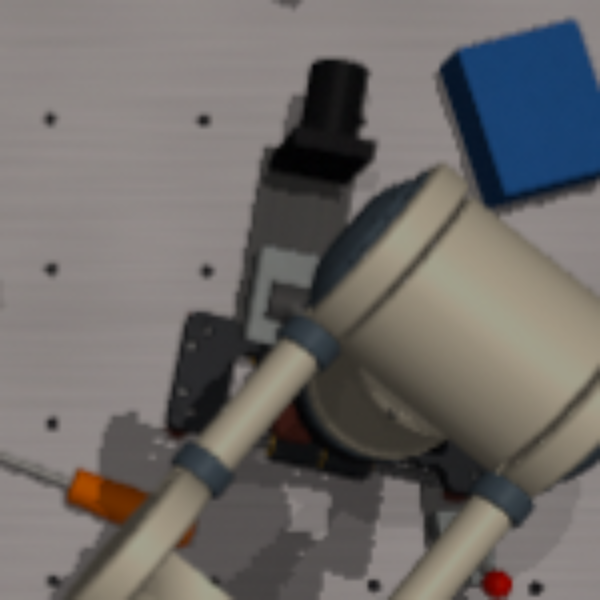

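The gripper is in place behind lever A; the arm hides the ball, but nothing is touched and the other levers are clear. Pushing.

Run:
```python
from station import r
from h import *
np.set_printoptions(precision=3,suppress=True)
st=lambda s,z=.080: (BALL0-BX*s)*[1,1,0]+Z*(z+.182)
f0=r.sense()['contact_force']
for s in list(np.arange(.03,-.0401,-.014))+list(np.arange(-.044,-.0701,-.002)):
    r.servo_line(list(st(s)),speed=.06 if s>-.043 else .03)
    q=r.sense();f=(q['contact_force']-f0)
    print(round(s,3),round(q['clock'],2),"Fx",f@BX,"Fy",f@BYv,"Fz",f[2])
    if s<-.043 and f@BX<-6:break
    if np.linalg.norm(f)>15:break
```

```text
0.03 4.23 Fx -0.757597869274739 Fy -0.28953169495230724 Fz -0.49128919248645436
0.016 4.62 Fx 0.1872638121087135 Fy -0.410647357567478 Fz 0.017219368180592748
0.002 5.0 Fx 0.22296454656005646 Fy -0.31054416448403094 Fz -0.2432239502523495
-0.012 5.38 Fx -0.4893376094201078 Fy 0.19751993892927316 Fz -0.19543709726519892
-0.026 5.77 Fx 0.35797816218467493 Fy -1.0459910390276304 Fz 0.2836589928750981
-0.04 6.15 Fx -0.13527375283069681 Fy -0.8167811084313554 Fz 0.13085362773803205
-0.044 6.43 Fx -0.1962092050474783 Fy 0.21215833944260443 Fz -0.4051805780277142
-0.046 6.68 Fx 0.46377873161723154 Fy -1.4935396041552578 Fz -0.5695687827203167
-0.048 6.93 Fx -1.1057260635200579 Fy -0.910642237452556 Fz -0.5815997143354918
-0.05 7.18 Fx -7.6393469550458315 Fy -0.07379114324931102 Fz 2.7598933845006663
```

The force stayed near zero, then rose sharply to 7.6 N at s = -0.050, where -0.054 was predicted for the end stop. I'll back off, rise, and check by eye.

Run:
```python
from station import r
from h import *
np.set_printoptions(precision=3,suppress=True)
st=lambda s,z=.080: (BALL0-BX*s)*[1,1,0]+Z*(z+.182)
r.servo_line(list(st(-.02)),speed=.15)
r.servo_line(list(st(0.0,.2)),speed=.25)
r.reach([.42,0,.182+.24],list(hpose(0,0)[1]))
for n in("scene","top","wrist"):
    c=r.snapshot(n);cv2.imwrite(f"pics/{n}2.png",c["frame"][:,:,::-1]);np.savez(f"{n}2.npz",**c)
print(r.sense()['clock'])
a=cv2.imread('pics/top2.png');b=cv2.imread('pics/scene2.png')
C=np.hstack([cv2.resize(a[130:260,400:530],(400,400)),cv2.resize(b[250:380,150:280],(400,400))]);cv2.imwrite("pics/chk2.png",C)
```

```text
9.5333
```

View pics/chk2.png

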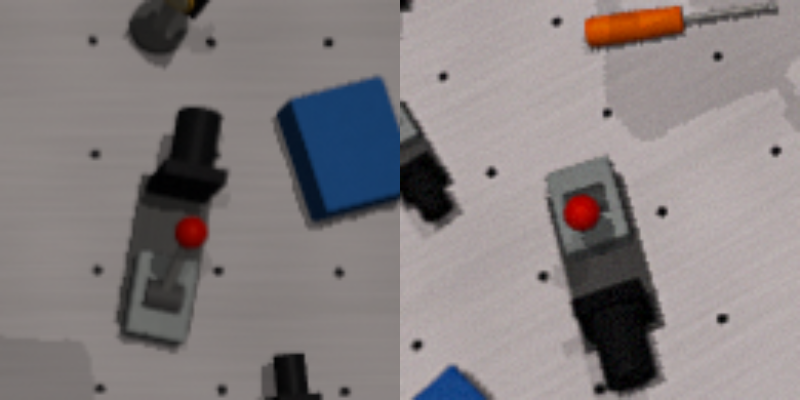

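View pics/wrist2.png

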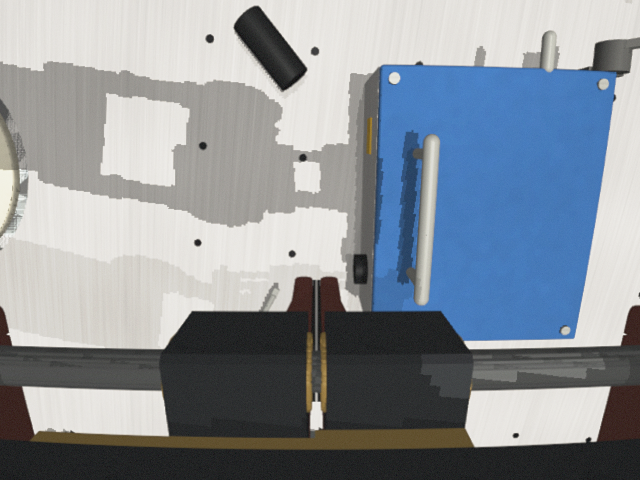

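The lever now leans toward its tube (top ball about (462,205), scene ball about (209,319)). The wrist view shows the handle ends at (432,140) and (421,300). Checking the numbers.

Run:
```python
from h import *
np.set_printoptions(precision=4,suppress=True)
T=load("top2.npz");S=load("scene2.npz");W=load("wrist2.npz")
X,e=tri((T,S),((461.75,205.4),(209.2,318.9)));print("ball",X,e,"travel",(X-BALL0)@BX,(X-BALL0)@BYv,"expected .0767")
w1,w2=(432,138),(421,302)
print("handle W at .133",atz(W,w1,.133),atz(W,w2,.133))
print("tri TSW",tri((T,S,W),((301,210),(350.5,225.5),w1)),tri((T,S,W),((350.6,204.4),(312.5,250.7),w2)))
for p in((383,66),(616,72),(575,338)):print("corner W",atz(W,p,.098))
print("model handle",handle(0))
```

```text
ball [ 0.5099 -0.3048  0.0881] [np.float64(0.00013038409278850745), np.float64(0.00013038409278852636)] travel 0.07057950166301812 0.0019096091750451134 expected .0767
handle W at .133 [0.4879 0.0789 0.133 ] [ 0.5021 -0.0362  0.133 ]
tri TSW (array([0.4871, 0.0793, 0.1302]), [np.float64(0.0021714243073192477), np.float64(0.0009799320153972082), np.float64(0.001589454164870453)]) (array([ 0.5009, -0.0356,  0.1334]), [np.float64(0.002101064523951906), np.float64(0.0015176046176535204), np.float64(0.0011056055769292682)])
corner W [0.4535 0.1259 0.098 ]
corner W [0.6287 0.1484 0.098 ]
corner W [ 0.6565 -0.0677  0.098 ]
model handle [0.4932 0.0211 0.133 ]
```

Measured travel is 0.0706 against an expected 0.0767, and the ball's z is 4 mm low, so this needs a sharper check. I'll segment the red centroids before and after and fit the lever angle with the known lever geometry.

Run:
```python
from h import *
from scipy.optimize import least_squares
np.set_printoptions(precision=4,suppress=True)
C=[load(n) for n in("top0.npz","scene0.npz","top2.npz","scene2.npz")]
ap=[(457,234),(201,291),(462,205),(209,319)];ob=[]
for c,a in zip(C,ap):
    f=c['frame'].astype(int);m=((f[...,0]>90)&(f[...,1]<.45*f[...,0])&(f[...,2]<.45*f[...,0])).astype(np.uint8)
    n,l,s,ce=cv2.connectedComponentsWithStats(m);k=1+np.argmin(np.linalg.norm(ce[1:]-a,axis=1));print(ce[k],s[k]);ob.append(ce[k])
ob=np.array(ob)
def ball(px,py,pz,th,yaw):return np.array([px,py,pz])+.08*np.array([np.sin(th)*np.cos(yaw),np.sin(th)*np.sin(yaw),np.cos(th)])
print("tri0",tri(C[:2],ob[:2]),"tri2",tri(C[2:],ob[2:]))
def res(v):
    px,py,pz,t1,ot1,ot2,os1,os2=v
    b0=ball(px,py,pz,-.5,BY);b1=ball(px,py,pz,t1,BY)
    P=[proj(c,b)[0] for c,b in zip(C,(b0,b0,b1,b1))]
    off=[(ot1,ot2),(os1,os2)]*2
    return np.r_[(np.array(P)+off-ob).ravel()/.3,np.array(v[4:])/1.0,(pz-.022)/.0005]
s=least_squares(res,[.478,-.3,.022,.4,0,0,0,0],x_scale=[.01,.01,.01,.1,1,1,1,1]);print(s.x,s.cost,res(s.x)[:8]*.3)
```

```text
[457.4857 232.9714] [453 229  10   9  70]
[200.8452 290.25  ] [196 286  11  10  84]
[462.2308 204.5692] [458 201   9   9  65]
[208.5149 318.3366] [203 313  12  11 101]
tri0 (array([ 0.441 , -0.2915,  0.096 ]), [np.float64(0.0007179082373257017), np.float64(0.0007179082373257305)]) tri2 (array([ 0.5106, -0.3052,  0.0933]), [np.float64(0.0006296789888976046), np.float64(0.0006296789888975141)])
[ 0.4782 -0.2989  0.022   0.4338 -0.1754 -0.1131 -0.3917 -0.2835] 7.897455030323511 [-0.5522  0.358   0.4985  0.1808  0.568  -0.3479 -0.4633 -0.1553]
```

Both the fit (about 0.93 of 1.0) and the stopping place suggest the lever may be about 4 mm short of its end. There is time to push again, a little harder, before touching the lid.

Run:
```python
from station import r
from h import *
np.set_printoptions(precision=3,suppress=True)
st=lambda s,z=.084: (BALL0-BX*s)*[1,1,0]+Z*(z+.182)
r.reach(list(st(-.015,.14)),list(rpy(-Z,-BYv)))
r.servo_line(list(st(-.015)),speed=.2)
f0=r.sense()['contact_force']
r.servo_line(list(st(-.042)),speed=.08)
for s in np.arange(-.045,-.0621,-.0015):
    r.servo_line(list(st(s)),speed=.04)
    q=r.sense();f=(q['contact_force']-f0);t=q['tcp_pos']
    print(round(s,4),round(q['clock'],2),"F",np.array([f@BX,f@BYv,f[2]]),"tcp along",-(t-BALL0)@BX)
    if f@BX<-18:break
r.servo_line(list(st(-.03)),speed=.15)
r.servo_line(list(st(-.02,.2)),speed=.25)
r.reach([.42,0,.182+.24],list(hpose(0,0)[1]))
C=[]
for n in("top","scene"):
    c=r.snapshot(n);cv2.imwrite(f"pics/{n}3.png",c["frame"][:,:,::-1]);np.savez(f"{n}3.npz",**c);C.append(c)
ob=[]
for c,a in zip(C,[(462,205),(209,319)]):
    f=c['frame'].astype(int);m=((f[...,0]>90)&(f[...,1]<.45*f[...,0])&(f[...,2]<.45*f[...,0])).astype(np.uint8)
    n,l,s,ce=cv2.connectedComponentsWithStats(m);k=1+np.argmin(np.linalg.norm(ce[1:]-a,axis=1));ob.append(ce[k])
print(ob,tri(C,ob),r.sense()['clock'])
```

```text
-0.045 11.93 F [0.215 0.049 0.673] tcp along -0.04490907503073465
-0.0465 12.18 F [ 0.157 -0.713 -0.102] tcp along -0.046462172747940234
-0.048 12.43 F [-0.844 -0.725 -0.386] tcp along -0.04803391871433829
-0.0495 12.68 F [-6.371  0.936  1.416] tcp along -0.048935070138824734
-0.051 12.93 F [-11.338   0.42    4.537] tcp along -0.049747202013815876
-0.0525 13.18 F [-15.482   0.768   7.06 ] tcp along -0.050510025169163204
-0.054 13.43 F [-21.581   2.592   9.495] tcp along -0.05126950239602855
[array([462.231, 204.569]), array([208.57, 318.32])] (array([ 0.511, -0.305,  0.093]), [np.float64(0.0005701858981040849), np.float64(0.0005701858981042297)]) 15.675
```

The ball stayed put (same pixels) under 21 N, so the lever is at its true end stop and my fit was simply biased. Now the lid: open, go over the handle, and grip the bar near the fingertips.

```bash
sed -i 's/handle(th,r)-.163\*a/handle(th,r)-GO*a/; s/^YS=1/YS=1;GO=.171/; s/HINGE=np.array(\[0.642,/HINGE=np.array([0.643,/' h.py
python3 - <<'E'
from station import r
from h import *
np.set_printoptions(precision=3,suppress=True)
f=r.inverse_kinematics
for th,ph in((60,40),(65,40),(65,42),(68,42),(70,40)):
    p,o=hpose(*np.radians([th,ph]));a=np.array(f(list(p),list(o)) or [0]);b=f(list(p+Z*.06),list(o));print(th,ph,p,a,None if b is None else np.array(b))
r.let_go()
p,o=hpose(0,0)
r.reach(list(p+Z*.06),list(o))
r.servo_line(list(p),speed=.12)
f0=r.sense()['contact_force']
r.grab(20)
s=r.sense();print(s['clock'],s['opening'],s['contact_force']-f0,s['tcp_pos'],p)
c=r.snapshot("wrist");cv2.imwrite("pics/w4.png",c["frame"][:,:,::-1])
c=r.snapshot("scene");cv2.imwrite("pics/s4.png",cv2.resize(c["frame"][150:350,220:480,::-1],None,fx=2.5,fy=2.5))
E
```

```text
Traceback (most recent call last):
ValueError: The truth value of an array with more than one element is ambiguous. Use a.any() or a.all()
```

Run:
```python
from station import r
from h import *
np.set_printoptions(precision=3,suppress=True)
f=r.inverse_kinematics
for th,ph in((60,40),(65,40),(65,42),(68,42),(70,40)):
    p,o=hpose(*np.radians([th,ph]));print(th,ph,p,f(list(p),list(o)),f(list(p+Z*.06),list(o)))
r.let_go()
p,o=hpose(0,0)
r.reach(list(p+Z*.06),list(o))
r.servo_line(list(p),speed=.12)
f0=r.sense()['contact_force']
r.grab(20)
s=r.sense();print(s['clock'],s['opening'],s['contact_force']-f0,s['tcp_pos'],p)
c=r.snapshot("wrist");cv2.imwrite("pics/w4.png",c["frame"][:,:,::-1])
c=r.snapshot("scene");cv2.imwrite("pics/s4.png",cv2.resize(c["frame"][150:350,220:480,::-1],None,fx=2.5,fy=2.5))
```

```text
60 40 [0.715 0.049 0.372] [  1.938  44.576  27.674  -6.176 147.484  -9.173] None
65 40 [0.728 0.05  0.375] [  2.02   48.253  21.947  -6.444 149.53   -9.456] None
65 42 [0.732 0.051 0.371] [  2.074  50.498  19.36   -7.137 151.847 -10.04 ] None
68 42 [0.74  0.052 0.372] [  2.122  53.255  15.04   -7.452 153.403 -10.375] None
70 40 [0.741 0.052 0.377] [  2.101  52.642  15.133  -6.84  151.949  -9.877] None
19.35 0.01012312617193196 [-0.667  1.445 -0.098] [0.494 0.021 0.304] [0.494 0.021 0.304]
```

View pics/w4.png

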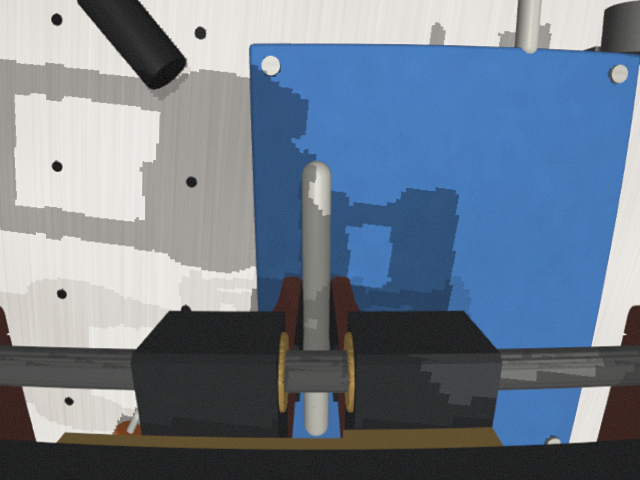

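The bar is gripped mid-handle (opening 10 mm, side force about 1 N). Now I'll check which release pose lets me withdraw.

Run:
```python
from station import r
from h import *
f=r.inverse_kinematics
ok=lambda p,o:f(list(p),list(o)) is not None
for th in(56,60,64,68):
  for ph in(30,34,38):
    p,o=hpose(*np.radians([th,ph]));a=-HX*np.sin(np.radians(ph))-Z*np.cos(np.radians(ph))
    print(th,ph,[ok(p,o)]+["-a%d:%d"%(d,ok(p-a*d/1e3,o)) for d in(20,30,40)]+["z%d:%d"%(d,ok(p+Z*d/1e3,o)) for d in(20,30,40,50)]+["up-x%d:%d"%(d,ok(p+Z*d/1e3-HX*d/2e3,o)) for d in(30,40,50,60)])
```

```text
56 30 [True, '-a20:1', '-a30:1', '-a40:1', 'z20:1', 'z30:1', 'z40:1', 'z50:1', 'up-x30:1', 'up-x40:1', 'up-x50:1', 'up-x60:1']
56 34 [True, '-a20:1', '-a30:1', '-a40:1', 'z20:1', 'z30:1', 'z40:1', 'z50:1', 'up-x30:1', 'up-x40:1', 'up-x50:1', 'up-x60:1']
56 38 [True, '-a20:1', '-a30:1', '-a40:1', 'z20:1', 'z30:1', 'z40:1', 'z50:1', 'up-x30:1', 'up-x40:1', 'up-x50:1', 'up-x60:1']
60 30 [True, '-a20:1', '-a30:1', '-a40:1', 'z20:1', 'z30:1', 'z40:1', 'z50:1', 'up-x30:1', 'up-x40:1', 'up-x50:1', 'up-x60:1']
60 34 [True, '-a20:1', '-a30:1', '-a40:1', 'z20:1', 'z30:1', 'z40:1', 'z50:1', 'up-x30:1', 'up-x40:1', 'up-x50:1', 'up-x60:1']
60 38 [True, '-a20:1', '-a30:1', '-a40:1', 'z20:1', 'z30:1', 'z40:1', 'z50:1', 'up-x30:1', 'up-x40:1', 'up-x50:1', 'up-x60:1']
64 30 [True, '-a20:1', '-a30:1', '-a40:1', 'z20:1', 'z30:1', 'z40:1', 'z50:1', 'up-x30:1', 'up-x40:1', 'up-x50:1', 'up-x60:1']
64 34 [True, '-a20:1', '-a30:1', '-a40:1', 'z20:1', 'z30:1', 'z40:1', 'z50:1', 'up-x30:1', 'up-x40:1', 'up-x50:1', 'up-x60:1']
64 38 [True, '-a20:1', '-a30:1', '-a40:0', 'z20:1', 'z30:1', 'z40:1', 'z50:1', 'up-x30:1', 'up-x40:1', 'up-x50:1', 'up-x60:1']
68 30 [True, '-a20:1', '-a30:1', '-a40:1', 'z20:1', 'z30:1', 'z40:1', 'z50:1', 'up-x30:1', 'up-x40:1', 'up-x50:1', 'up-x60:1']
68 34 [True, '-a20:1', '-a30:1', '-a40:0', 'z20:1', 'z30:1', 'z40:1', 'z50:1', 'up-x30:1', 'up-x40:1', 'up-x50:1', 'up-x60:1']
68 38 [True, '-a20:1', '-a30:0', '-a40:0', 'z20:1', 'z30:1', 'z40:0', 'z50:0', 'up-x30:1', 'up-x40:1', 'up-x50:1', 'up-x60:1']
```

```bash
cat > lift.py <<'E'
from station import r
from h import *
np.set_printoptions(precision=2,suppress=True)
f0=r.sense()['contact_force'];rad=0
for th in np.linspace(62/14,62,14):
    ph=37*th/62
    p,o=hpose(*np.radians([th,ph]),r=rad)
    r.servo_line(list(p),list(o),speed=.08)
    s=r.sense();F=s['contact_force']-f0
    u=handle(np.radians(th))-HINGE;u/=np.linalg.norm(u);t=np.cross(HYv,u)
    fr,ft=F@u,F@t
    print(round(th,1),round(s['clock'],2),"Fr",round(fr,1),"Ft",round(ft,1),"Fy",round(F@HYv,1),"open",round(s['opening'],4),"rad",round(rad*1e3,1))
    rad+=np.clip(fr*.0002,-.0015,.0015)
    if np.linalg.norm(F)>35 or s['opening']<.006:print("STOP");break
c=r.snapshot("scene");cv2.imwrite("pics/s5.png",c["frame"][:,:,::-1])
E
python3 lift.py
```

```text
4.4 19.8 Fr 0.5 Ft -0.6 Fy -0.6 open 0.0104 rad 0.0
8.9 20.16 Fr 0.8 Ft -1.3 Fy 0.0 open 0.0103 rad 0.1
13.3 20.52 Fr 1.0 Ft -1.5 Fy -0.5 open 0.0104 rad 0.3
17.7 20.88 Fr 0.7 Ft -1.9 Fy -1.3 open 0.0106 rad 0.5
22.1 21.23 Fr -0.6 Ft -2.5 Fy -1.8 open 0.0106 rad 0.6
26.6 21.6 Fr 0.6 Ft -2.6 Fy -0.9 open 0.0104 rad 0.5
31.0 21.97 Fr 0.1 Ft -3.2 Fy -0.5 open 0.0103 rad 0.6
35.4 22.33 Fr 0.9 Ft -2.0 Fy -1.5 open 0.0103 rad 0.6
39.9 22.7 Fr 0.5 Ft -2.4 Fy -1.7 open 0.0102 rad 0.8
44.3 23.07 Fr 0.7 Ft -3.2 Fy -2.0 open 0.0105 rad 0.9
48.7 23.44 Fr 0.7 Ft -3.6 Fy -2.3 open 0.0098 rad 1.0
53.1 23.82 Fr 0.6 Ft -3.1 Fy -1.8 open 0.01 rad 1.2
57.6 24.19 Fr 1.3 Ft -2.7 Fy -1.6 open 0.0101 rad 1.3
62.0 24.57 Fr -0.7 Ft -3.1 Fy -1.7 open 0.0102 rad 1.6
```

View pics/s5.png

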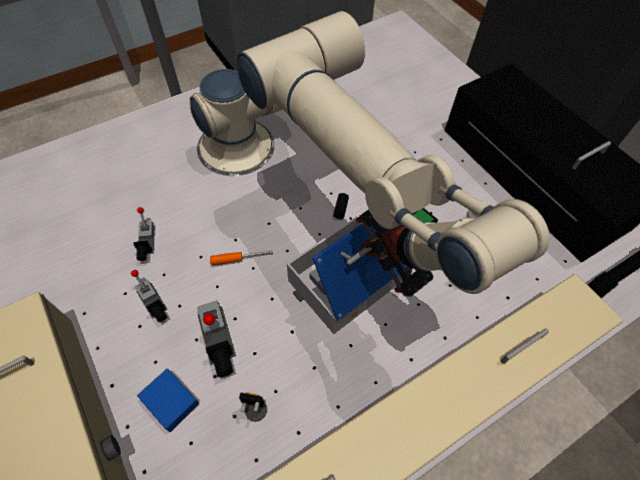

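The lid is at about 62° with only 3 N of lifting force, and the lever's ball is still over at its far end at (209,319). Release and withdraw up, then go to the front.

Run:
```python
from station import r
import h
from h import *
np.set_printoptions(precision=2,suppress=True)
r.let_go()
s=r.sense();p=s['tcp_pos'];f0=s['contact_force'];print(s['clock'],"after release F",f0)
r.servo_line(list(p+Z*.05-HX*.01),speed=.12)
s=r.sense();print(s['clock'],"F",s['contact_force'])
o0=hpose(0,0)[1]
q=HINGE-HX*.06;q[2]=.53
r.servo_line(list(q),list(o0),speed=.25)
q=HINGE-HX*.23;q[2]=.53
r.servo_line(list(q),list(o0),speed=.35)
r.grab(10)
s=r.sense();print(s['clock'],s['tcp_pos'],s['opening'])
for n in("scene","top"):
    c=r.snapshot(n);cv2.imwrite(f"pics/{n}6.png",c["frame"][:,:,::-1]);np.savez(f"{n}6.npz",**c)
f=r.inverse_kinematics
for PS in(1,-1):
  h.PS=PS
  for th,psi,d,g in((62,40,.13,.03),(62,35,.13,.03),(62,30,.13,.03),(62,30,.13,0),(70,30,.13,0),(80,30,.13,0),(100,30,.13,0),(118,30,.13,0)):
    P,o=h.ppose(*np.radians([th,psi]),d=d,gap=g);print(PS,th,psi,P,o,f(list(P),list(o)))
```

```text
25.8667 after release F [ 0.44 -0.49 -0.14]
26.4417 F [ 0.09 -0.27  0.1 ]
29.3083 [0.41 0.01 0.53] 0.0003763262483143781
1 62 40 [0.42 0.01 0.31] [ 180.    50.  -172.9] [  -7.57  -48.28  127.42   14.12   52.65 -108.23]
1 62 35 [0.41 0.01 0.3 ] [ 180.    55.  -172.9] None
1 62 30 [0.4  0.01 0.28] [ 180.    60.  -172.9] None
1 62 30 [0.43 0.01 0.3 ] [ 180.    60.  -172.9] None
1 70 30 [0.44 0.01 0.3 ] [ 180.    60.  -172.9] [  -7.17  -46.31  129.27   19.61   39.49 -112.62]
1 80 30 [0.46 0.02 0.31] [ 180.    60.  -172.9] [  -6.2   -41.44  126.03   19.04   37.63 -112.02]
1 100 30 [0.51 0.02 0.31] [ 180.    60.  -172.9] [  -4.56  -32.    120.32   18.45   33.58 -111.42]
1 118 30 [0.55 0.03 0.3 ] [ 180.    60.  -172.9] [  -3.45  -24.15  116.3    18.72   29.6  -111.74]
-1 62 40 [0.42 0.01 0.31] [180.  -50.    7.1] [ -7.57 -48.28 127.42  14.12  52.65  71.77]
-1 62 35 [0.41 0.01 0.3 ] [180.  -55.    7.1] None
-1 62 30 [0.4  0.01 0.28] [180.  -60.    7.1] None
-1 62 30 [0.43 0.01 0.3 ] [180.  -60.    7.1] None
-1 70 30 [0.44 0.01 0.3 ] [180.  -60.    7.1] [ -7.17 -46.31 129.27  19.61  39.49  67.38]
-1 80 30 [0.46 0.02 0.31] [180.  -60.    7.1] [ -6.2  -41.44 126.03  19.04  37.63  67.98]
-1 100 30 [0.51 0.02 0.31] [180.  -60.    7.1] [ -4.56 -32.   120.32  18.45  33.58  68.58]
-1 118 30 [0.55 0.03 0.3 ] [180.  -60.    7.1] [ -3.45 -24.15 116.3   18.72  29.6   68.26]
```

View pics/scene6.png

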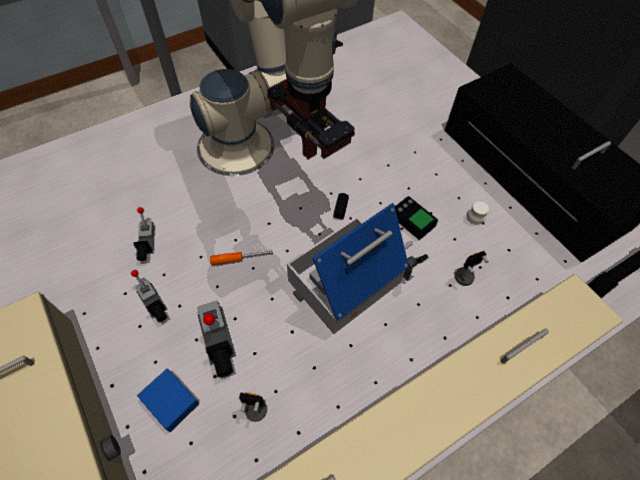

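View pics/top6.png

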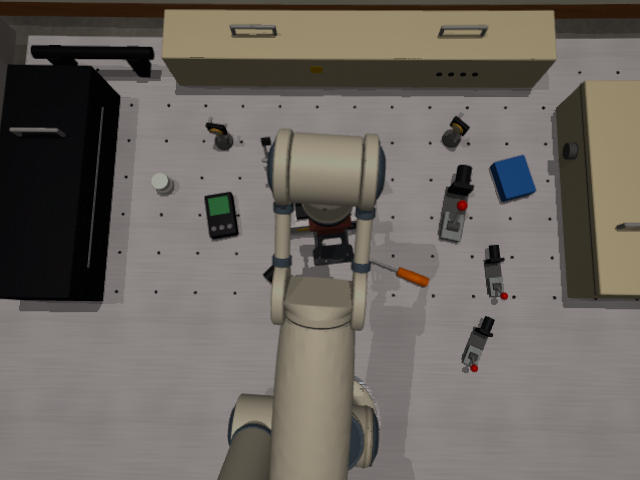

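Lid at about 62° and holding by itself. No bystander has moved (mirrors, meter, jar, driver and preamp at the same pixels as at the start). Next: the push, with closed fingers on the underside at 130 mm from the hinge. First the entry path.

```bash
cat >> h.py <<'E'
def push(thd,psid,g=0,back=0,d=.13):
    th,psi=np.radians([thd,psid])
    p,o=ppose(th,psi,d=d,gap=.010*np.cos(th-psi)+g)
    a=HX*np.cos(psi)-Z*np.sin(psi)
    return list(p-a*back),list(o)
PS=-1
E
python3 - <<'E'
from station import r
from h import *
f=r.inverse_kinematics
for psi in(40,45,50):
  for g,b in((.0,0),(.02,0),(.03,0),(.03,.04),(.03,.08),(.06,.08)):
    x=push(62,psi,g,b);q=f(*x);print(psi,g,b,np.round(x[0],3),None if q is None else np.round(q,1))
E
```

```text
40 0.0 0 [0.436 0.014 0.317] [ -6.7 -44.2 124.3  13.5  51.5  72.5]
40 0.02 0 [0.418 0.012 0.308] [ -7.5 -48.1 127.3  14.1  52.6  71.8]
40 0.03 0 [0.41  0.011 0.303] None
40 0.03 0.04 [0.379 0.007 0.329] None
40 0.03 0.08 [0.349 0.003 0.355] None
40 0.06 0.08 [ 0.323 -0.     0.341] None
45 0.0 0 [0.446 0.015 0.329] [ -5.8 -40.  119.7  10.9  56.6  74.7]
45 0.02 0 [0.429 0.013 0.32 ] [ -6.6 -43.6 122.7  11.5  57.3  74. ]
45 0.03 0 [0.42  0.012 0.315] [ -7.  -45.5 124.2  11.7  57.8  73.6]
45 0.03 0.04 [0.392 0.008 0.343] None
45 0.03 0.08 [0.364 0.005 0.371] None
45 0.06 0.08 [0.338 0.002 0.357] None
50 0.0 0 [0.458 0.017 0.34 ] [ -5.  -35.7 115.    8.8  61.6  76.4]
50 0.02 0 [0.44  0.014 0.33 ] [ -5.7 -39.1 118.    9.3  62.1  75.8]
50 0.03 0 [0.431 0.013 0.326] [ -6.  -40.8 119.5   9.5  62.4  75.5]
50 0.03 0.04 [0.406 0.01  0.356] [ -7.1 -45.5 119.    9.8  67.7  75.2]
50 0.03 0.08 [0.38  0.007 0.387] None
50 0.06 0.08 [0.354 0.004 0.373] None
```

Run:
```python
from station import r
from h import *
np.set_printoptions(precision=2,suppress=True)
r.reach(*push(62,50,.03,.04))
s=r.sense();f0=s['contact_force'];print(s['clock'],f0)
r.servo_line(*push(62,50,.02),speed=.12)
np.save("f0.npy",f0)
for th in range(60,84,3):
    psi=max(38,50-(th-60)*.6)
    r.servo_line(*push(th,psi),speed=.10)
    s=r.sense();F=s['contact_force']-f0
    print(th,round(psi,1),round(s['clock'],2),"Fx",F@HX,"Fy",F@HYv,"Fz",F[2])
    if np.linalg.norm(F)>14:print("STOP");break
c=r.snapshot("scene");cv2.imwrite("pics/s7.png",c["frame"][:,:,::-1])
```

```text
30.7417 [-0.18  0.06 -0.41]
60 50.0 31.55 Fx 0.07062337229445481 Fy -0.35848203662142836 Fz 0.5392954201758706
63 48.2 31.8 Fx 0.4752480118529038 Fy -0.09261719800021012 Fz 0.46487305806466617
66 46.4 32.05 Fx -0.5824249898183833 Fy 0.24292793123283046 Fz -3.0756426859589028
69 44.6 32.3 Fx -1.1409948334118394 Fy 0.32261813568885533 Fz -3.1567177606847445
72 42.8 32.55 Fx -0.7754202630697359 Fy 0.11515390697655592 Fz -1.4823170115400561
75 41.0 32.8 Fx -1.1117525749906079 Fy 0.02584396747323789 Fz -1.2086959024691875
78 39.2 33.05 Fx 0.5791039244944391 Fy -0.29993370870645175 Fz 0.5389250377340926
81 38 33.3 Fx -0.41607815079995847 Fy 0.019796193990366667 Fz -0.045351579925339336
```

View pics/s7.png

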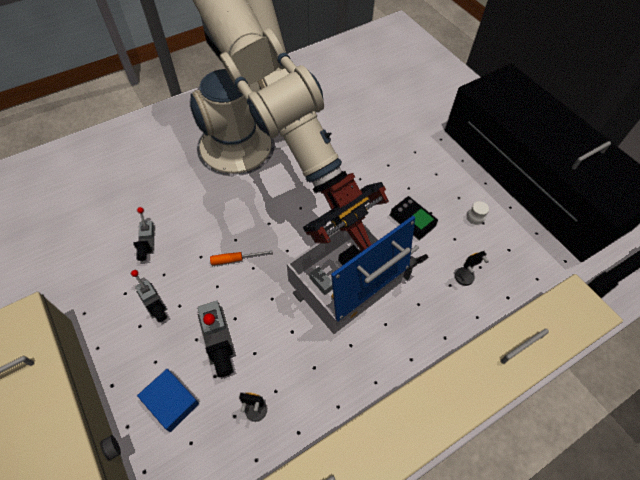

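The lid is near upright with the fingers behind it and forces under 4 N. Now slow 1° steps, feeling for the stop.

Run:
```python
from station import r
from h import *
np.set_printoptions(precision=2,suppress=True)
f0=np.load("f0.npy")
hist=[]
for th in [84,87,90,92]+list(np.arange(93,120,1.0)):
    psi=38
    r.servo_line(*push(th,psi),speed=.08 if th<92 else .03)
    s=r.sense();F=s['contact_force']-f0
    t=np.radians(th);n=HX*np.sin(t)+Z*np.cos(t);fn=-F@n
    print(th,round(s['clock'],2),"Fn",round(fn,2),"F",np.array([F@HX,F@HYv,F[2]]))
    if fn>8.5:print("STOP at",th);break
np.save("stop.npy",th)
c=r.snapshot("scene");cv2.imwrite("pics/s8.png",c["frame"][:,:,::-1])
```

```text
84 33.6 Fn 0.54 F [-0.51 -0.21 -0.29]
87 33.85 Fn 0.62 F [-0.66 -0.32  0.78]
90 34.1 Fn 0.03 F [-0.03 -0.19  0.37]
92 34.41 Fn 0.71 F [-0.74 -0.28 -0.73]
93.0 34.66 Fn 1.6 F [-1.63 -0.57 -0.61]
94.0 34.91 Fn 1.92 F [-2.05  0.16 -1.91]
95.0 35.16 Fn 2.03 F [-2.11 -0.18 -0.85]
96.0 35.41 Fn 1.95 F [-2.06  0.07 -0.91]
97.0 35.66 Fn 1.32 F [-1.31  0.14  0.23]
98.0 35.91 Fn 1.05 F [-1.21  0.18 -1.08]
99.0 36.16 Fn 0.98 F [-1.17  0.63 -1.18]
100.0 36.41 Fn 1.0 F [-1.05  0.21 -0.18]
101.0 36.66 Fn 6.72 F [-6.65 -0.56  0.99]
102.0 36.91 Fn 17.18 F [-16.88  -0.25   3.2 ]
STOP at 102.0
```

View pics/s8.png

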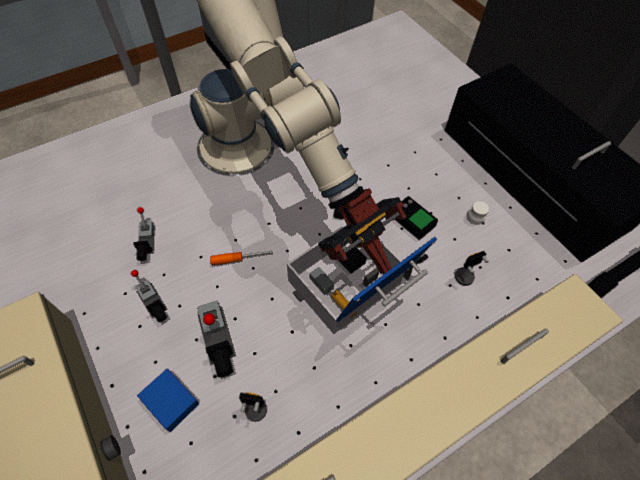

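The stop is met at about 101° (1.77 rad): the force went from 1 to 17 N over 2°, against its 28 N limit. I'll back off, lightly re-touch to confirm the lid has no free play left, then withdraw.

Run:
```python
from station import r
from h import *
np.set_printoptions(precision=2,suppress=True)
f0=np.load("f0.npy")
r.servo_line(*push(98,38),speed=.03)
for th in np.arange(99,102.1,.5):
    r.servo_line(*push(th,38),speed=.03)
    s=r.sense();F=s['contact_force']-f0
    t=np.radians(th);fn=-F@(HX*np.sin(t)+Z*np.cos(t));print(th,round(s['clock'],2),"Fn",round(fn,2))
    if fn>7:break
r.servo_line(*push(99,38),speed=.02)
r.servo_line(*push(95,38),speed=.1)
p=r.sense()['tcp_pos']
r.servo_line(list(p-HX*.04+Z*.06),speed=.15)
p=r.sense()['tcp_pos']
q=[.40,0,.5]
r.reach(q,list(rpy(-Z,-HYv)))
s=r.sense();print(s['clock'],s['contact_force']-f0,s['tcp_pos'])
r.reach([.18,-.5,.42],list(rpy(-Z,-HYv)))
for n in("scene","top"):
    c=r.snapshot(n);cv2.imwrite(f"pics/{n}9.png",c["frame"][:,:,::-1]);np.savez(f"{n}9.npz",**c)
print(r.sense()['clock'])
b=cv2.imread("pics/scene9.png");cv2.imwrite("pics/s9c.png",cv2.resize(b[190:340,270:470],None,fx=4,fy=4,interpolation=cv2.INTER_CUBIC))
```

```text
99.0 37.68 Fn 0.23
99.5 37.93 Fn -0.36
100.0 38.18 Fn -0.34
100.5 38.43 Fn -0.46
101.0 38.68 Fn 7.21
40.9833 [ 0.33 -1.06  0.62] [0.4 0.  0.5]
43.075
```

View pics/s9c.png

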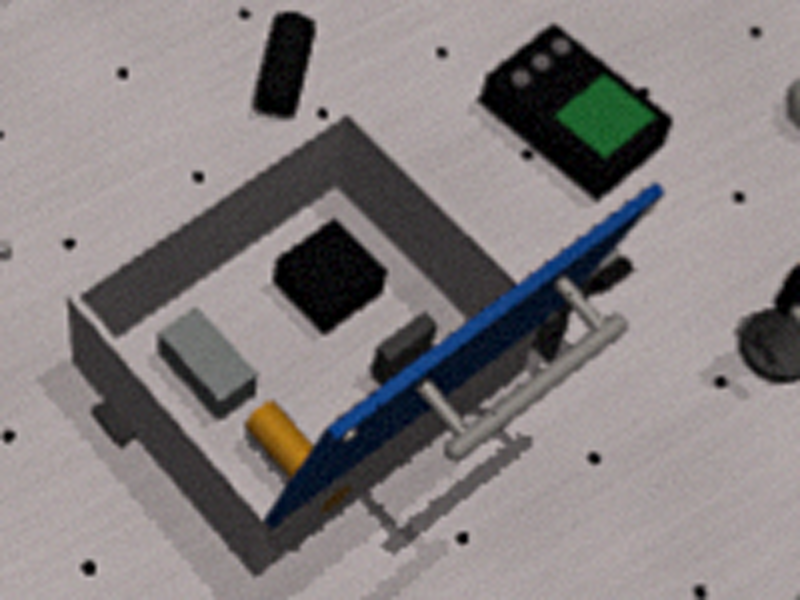

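View pics/top9.png

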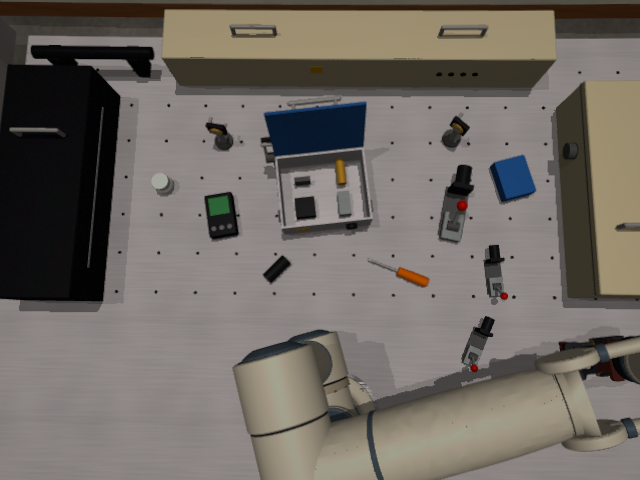

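View pics/scene9.png

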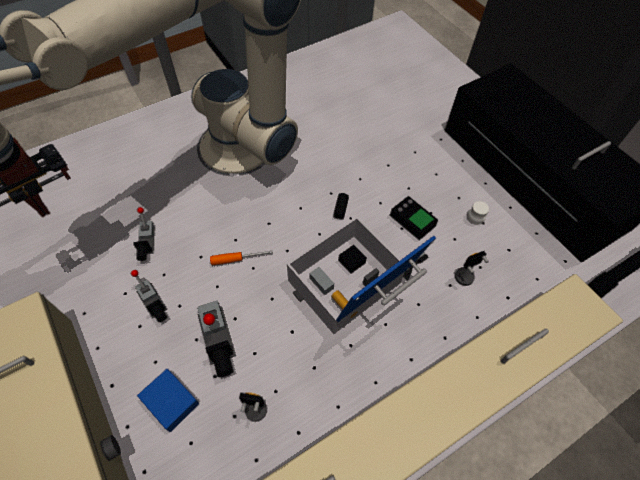

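On the re-touch, the force jumped from 0 to 7 N at the same place with no free travel in between, so the lid rests against its stop. The pictures show the lid leaning past upright, the lever over (top (462,205)), the small levers and loose things at their starting pixels, and the arm clear. Handing in.

Run:
```python
from station import r
print(r.hand_in(), r.sense()['clock'])
```

```text
the job is handed in; nothing more can be done
the job is handed in; nothing more can be done
```

The job is handed in, with about 43 s on the clock of the 72 s allowed. The shutter lever is at its far end, and the lid stands open against its stop.

- **Shutter lever:** With the lid still shut, I pushed the largest of the three levers until it stopped. A second push, up to about 21 N, did not move the ball. My camera fit put it at about 0.93 of its travel instead of 1.0. I trusted the hard stop and took the fit as a few millimetres of measuring error.
- **Lid:** I lifted it by the handle to about 62° with about 3 N, then pushed it back from the underside with closed fingers. It met its stop at about 101° (1.77 rad). The push peaked at 17 N, against the 28 N the stop can bear.
- **Last checks:** On a light re-touch, the force went from 0 to 7 N at the same angle with no free travel, so the lid rests against the stop. In the final pictures the loose things and the two smaller levers look unmoved, and the arm is clear of everything.

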